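# Shut a sprung handle-gluing jig, pin it and keep it pressed

### The job

Swing the open lid of the wooden gluing jig down, then take the red-headed steel pin from its blue block and push it through the aligned holes of lid and lower half until its head sits on the lid. Then press the jig fully shut against its springs, and finish while still pressing it shut with the pin home: do not let go. Leave the glue bottle, the wood billet and the mallet where they stand.

Things in the scene. Friction and masses are not known exactly. Their poses are not given: they have to be found in the camera images.
- jig: Lower half of the jig, fixed to the bench: pale wood block 160 x 120 x 45 mm (x, y, z) with a half-round handle blank bedded in it (lies inside the closed lid). Origin: centre of its underside, on the bench. Its +x points to the hinge edge, z up.
- jig_hole (a point): Centre of the mouth of the pin hole in the top face of the lower half, 55 mm from the jig's centre towards the edge opposite the hinge. Vertical hole 15 mm in diameter, straight through the 45 mm block.
- lid (a joint): Opening angle of the lid, rad. The lid is a wooden plate 160 x 120 x 20 mm on the hinge at the jig's +x edge; 1.5 is nearly upright, 0 is down. It has a stiff hinge (about 0.4 N m of friction) and stays at any angle where it is left; close it by pushing on its outer face. At 0 it does not yet lie flat: its springs hold it ajar, see squeeze.
- lid_hinge (a point): Middle of the hinge axis (which runs along the jig's y), 85 mm from the jig's centre, 45 mm above the bench, level with the lower half's top face. The lid's plate begins 5 mm from the axis and ends 165 mm from it; its underside plane passes through the axis.
- squeeze (a joint): How far the springs of the lowered lid are pressed in, rad about the same hinge axis. 0: springs out, the lowered lid stands ajar (tilted 0.05 rad, 7 mm gap at the hole). 0.05: the lid lies flat on the lower half, fully shut. Pressing down at the hole, it starts to move at about 2 N and is fully shut at about 9 N; when let go it springs back to 0. The stops give a little: under load the joint readings can be off by 0.005.
- lid_hole (a point): Centre of the mouth of the lid's pin hole in its outer (top) face, 140 mm from the hinge axis; hole 15 mm in diameter, through the 20 mm plate. A square brass frame is inlaid round it. With the lid down it stands above jig_hole: 27 mm above it while ajar (and about 1 mm out of line, towards the hinge), 20 mm above it when fully shut.
- block: Blue storage block, 60 x 60 x 62 mm, fixed to the bench, with a vertical 16 mm hole in its middle that holds the pin. Origin: centre of its underside.
- pin: Loose pin, 91 mm long, 90 g: steel stem 12 mm in diameter and 55 mm long with a tapered tip, then a red cylindrical head 30 mm in diameter and 36 mm tall whose flat underside is the shoulder. Origin: the stem's tip; z runs up to the head. At the start it stands upright in the block, the shoulder on the block's top, tip 7 mm above the bench.
- pin_tip (a point): The lower end of the pin's stem (the pin's origin).
- pin_shoulder (a point): Centre of the underside of the pin's head, 55 mm above the tip; it rests on the lid's top face round the hole when the pin is home.
- glue: Bystander: white glue bottle, 54 mm in diameter, 130 mm tall, standing. Origin: centre of its underside.
- billet: Bystander: short round wood billet with bark, 84 mm in diameter, 100 mm tall, standing. Origin: centre of its underside.
- mallet: Bystander: turned carver's mallet standing on its head, 88 mm in diameter, 200 mm tall. Origin: centre of its underside.
Not all that is in view belongs to the job. Leave any orange look-alike of the jig alone.

How it is judged:
On the way, in this order (a step that is already met when the one before it is completed fails the run):
1. the lid has been swung down (value of joint lid below 0.06 rad), for 0.2 s.
2. the pin is through the lid and well into the lower half's hole (value of joint lid below 0.06 rad and horizontal distance between pin_tip and jig_hole below 0.006 m and z of pin_tip in the frame of jig_hole below -0.012 m), for 0.1 s.
At the end, for the whole second after the job is handed in: Through the last second the robot presses on pin or lid (over 2 N): the jig is shut (lid_hole at most 21.7 mm above jig_hole: a gap under 1.7 mm), the pin through both holes (tip within 5 mm of the hole's axis, tilt under 0.09 rad), its shoulder within 5 mm of the lid hole's mouth (z of lid_hole in the frame of jig_hole below 0.0217 m and horizontal distance between pin_tip and jig_hole below 0.005 m and distance between pin_shoulder and lid_hole below 0.005 m and angle between the z axis of pin and the z axis of jig, either way round below 0.09 rad and (contact force between any of the arm, the fingers and pin above 2 N or contact force between any of the arm, the fingers and lid above 2 N)); the arm keeps its last pose, push and grip.
It fails at once if the glue bottle is moved by more than 3 cm (distance of glue from where it was at the start of the episode above 0.03 m).
It fails at once if the billet is moved by more than 3 cm (distance of billet from where it was at the start of the episode above 0.03 m).
It fails at once if the mallet is moved by more than 3 cm (distance of mallet from where it was at the start of the episode above 0.03 m).
It also fails if it takes over 59 s, if anything falls off the work surface, if the arm or the gripper's body presses on something with over 40 N, if the wrist force passes 120 N, or if a joint passes its speed limit or range.

### The arm

A 7-joint arm with a two-finger parallel gripper is mounted at the origin on the work surface. World frame = base frame: x ahead of the robot, y to its left, z up, the work surface at z = 0. Lengths are in m, angles in rad, forces in N, time in s.
With the tool pointing down it reaches from about 0.425 to 0.875 m from the base axis. Payload 4.7 kg.
Tool frame: the origin (TCP) lies between the finger pads; the fingertips stand 14 mm ahead of it and the grasp point (between the pads) lies 5 mm behind it; z points along the fingers, y is the line along which they close (so a half turn about z gives the same grasp; the last joint's range is limited). The gripper opens to 87 mm and grips with 3 to 60 N. Pads are 19 mm wide; open, the fingers measure 117 mm over their backs; the gripper's body (75 mm by 190 mm) begins 51 mm behind the grasp point.
Start: joints at [1.219, 0.321, -0.07, 1.45, 0.023, 1.371, -0.057], TCP at [0.232, -0.607, 0.201] pointing down, gripper open.
Joint ranges: [-2.86, 2.86], [-0.3, 2.09], [-1.38, 1.24], [0.06, 2.45], [-1.56, 4.7], [0.09, 2.05], [-2.69, 2.69]. Speed limits (rad/s): [2.57, 2.57, 3.14, 3.14, 3.14, 3.14, 3.14].

### API

Orientations are given as a rotation vector (axis times angle).
In Python, from bench import ctrl gives the robot as it stands.
- The arm moves only by the shell command python3 -m inch 'ROWS' [OPENING] [FORCE]. ROWS is JSON, a list of rows, each a list of 6 numbers: the shift along the world's x, y, z in mm, then the turn, a rotation vector about the world's x, y, z in degrees. In form: [[tx, ty, tz, rx, ry, rz], ...]. A call has 1 to 20 rows; each row is the pose to reach, as a shift and turn from the pose commanded when the call began; what a row does not reach only later rows make up. A row lasts 1/8 s, in which the tool goes at most 62.5 mm and 10.7 degrees, less where a joint would pass 70% of its speed; a pose out of reach is approached as far as the arm can. A call with a gripper value outside its range is refused whole. OPENING is the finger opening in mm, from 0 to 87, set as the call begins (- or left out, the last holds). The fingers move at their own pace and stop on an object; FORCE is the grip in N (left out, the last holds). Time passes only in rows, so rows that repeat a pose let the fingers close. It gives the time, the measured TCP pose, the force, the opening and the grip force at its end, in the units of the state.
- ctrl.get_state(): the state, without advancing time (a new reading comes with each control period).
- ctrl.get_image(name): name is "side" or "top" or "wrist"; returns (picture, depth): 400x640x3 uint8, red, green, blue; 400x640 float32, m along the optical axis (not along the pixel's ray), 0 where there is no reading.
- ctrl.camera_params(name): a dict with "mtx" (3x3 intrinsics, pixels), "T" (4x4, takes a point from camera to world coordinates). Camera axes: x right, y down, z forward; pixel columns grow to the right and rows downward; lengths in m; the calibration is good to about 2 mm. A picture is of the moment at which its call begins: read the wrist's pose just before it. camera_params takes no time and is no camera call; for the wrist camera it gives the pose at the moment of the call.
- ctrl.close_job(): hands the job in; it is judged then, once.
The state is a dict: "time": time; "joint_positions": joint angles; "qd": joint speeds; "joint_torque": joint torques, N m; "position": TCP position; "tool_rot": TCP orientation; "ft_force": force on the tool from outside, world axes, zero at the start; "torque": the same for the moment, N m; "grip_width": opening from 0.0 (shut) to 1.0 (fully open); "grip_force": force on a finger pad.
Only numpy, scipy, OpenCV 4.12 (cv2) and the standard library are available. Lean on these libraries where they do the work, as an engineer would, in place of code of your own. Each camera call takes 0.05 s, during which the arm holds its last target. There are 200 camera calls.

## Working session

There is one attempt and no reset: what is moved stays moved. The work goes in short steps, Python scripts to look and compute and a shell command to move; the robot and the scene stay as the last step left them, time stands still between calls to the robot, and variables do not carry over. Pictures are saved under pics/ and viewed, at most 10 in all, crops included, and the job is handed in when it is done.

```bash
ls; mkdir -p pics; cat > h.py <<'E'
import numpy as np, cv2
from bench import ctrl
def snap(n,f):
    p=ctrl.camera_params(n); im,d=ctrl.get_image(n); cv2.imwrite('pics/'+f+'.png',im[:,:,::-1]); np.savez('pics/'+f+'.npz',im=im,d=d,K=p['mtx'],T=p['T']); return im,d,p
def load(f):
    z=np.load('pics/'+f+'.npz'); return z['im'],z['d'],z['K'],z['T']
def cloud(d,K,T):
    v,u=np.mgrid[:d.shape[0],:d.shape[1]]
    P=np.stack([(u-K[0,2])/K[0,0]*d,(v-K[1,2])/K[1,1]*d,d],-1)
    return P@T[:3,:3].T+T[:3,3]
def ray(u,v,K,T,z):
    r=T[:3,:3]@np.linalg.solve(K,[u,v,1.]); o=T[:3,3]
    return o+r*(z-o[2])/r[2]
E
python3 - <<'E'
from h import *
for n in("top","side"):
    im,d,p=snap(n,n+"0"); print(n,p['T'].round(3).tolist(),p['mtx'][0,0])
s=ctrl.get_state(); print(s['position'],s['tool_rot'],s['ft_force'],s['time'])
E
```

```text
pics
top [[-0.018, -0.997, 0.08, 0.433], [-1.0, 0.019, 0.01, -0.025], [-0.012, -0.08, -0.997, 1.441], [0.0, 0.0, 0.0, 1.0]] 441.9193250860391
side [[-0.976, -0.149, 0.161, 0.398], [-0.219, 0.639, -0.737, 0.818], [0.007, -0.755, -0.656, 0.803], [0.0, 0.0, 0.0, 1.0]] 431.82405318367483
[ 0.2322681  -0.60652554  0.20016268] [-3.08753042e+00 -5.71126837e-01  6.23144436e-04] [0.27652357 0.35884285 0.564744  ] 0.1
```

View pics/top0.png

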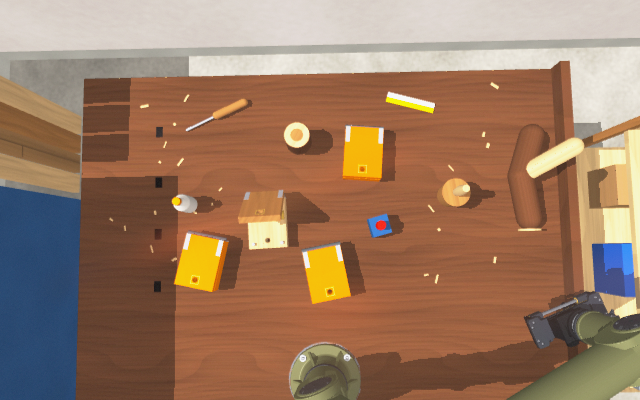

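View pics/side0.png

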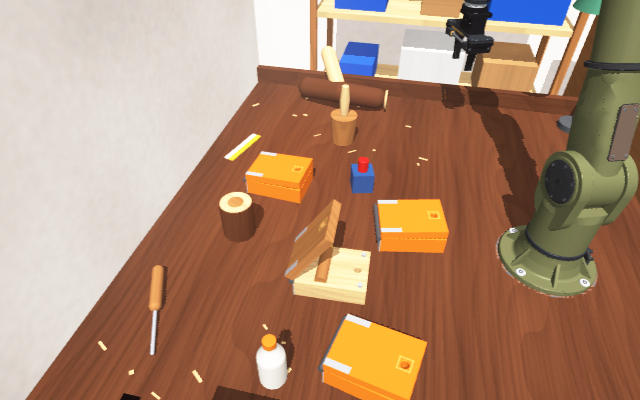

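The top view shows the jig at about (267,222), its hinge away from the robot and its hole at (268,241). The blue block with the red pin is at (380,225). Bystanders are the glue at (185,203), the billet at (297,136) and the mallet at (456,193). The orange look-alikes are at (201,262), (327,273) and (363,153). The side view shows the lid standing open, leaning slightly past its hinge.

```bash
python3 - <<'E'
from h import *
for n in("top0","side0"):
    im,d,K,T=load(n); P=cloud(d,K,T); hsv=cv2.cvtColor(im,cv2.COLOR_RGB2HSV).astype(int); H,S,V=hsv[...,0],hsv[...,1],hsv[...,2]
    X,Y,Z=P[...,0],P[...,1],P[...,2]
    reg=(X>.3)&(X<.75)&(Y>-.4)&(Y<.3)
    red=((H<6)|(H>174))&(S>190)&(V>120)&reg&(Z>.06)
    print(n,'red',red.sum(),P[red].mean(0),P[red].min(0),P[red].max(0))
    rt=red&(Z>.093); print(' redtop',rt.sum(),P[rt].mean(0), P[rt].min(0),P[rt].max(0))
    bl=(H>100)&(H<125)&(S>120)&reg&(abs(Z-.062)<.006); print(' bluetop',bl.sum(),(P[bl].min(0)+P[bl].max(0))/2,cv2.minAreaRect((P[bl][:,:2]*1000).astype(np.float32)))
    j=(abs(Z-.045)<.006)&(X>.38)&(X<.62)&(Y>.0)&(Y<.2)&(S<150)&(V>150)
    print(' jigtop',j.sum(),cv2.minAreaRect((P[j][:,:2]*1000).astype(np.float32)),P[j][:,2].mean())
    l=(Z>.065)&(X>.4)&(X<.75)&(Y>.03)&(Y<.17)&(H>3)&(H<25)
    if n=='top0': l&=(np.mgrid[:400,:640][0]>185)
    Q=P[l]; c=Q.mean(0); w,v=np.linalg.eigh(np.cov((Q-c).T)); print(' lid',l.sum(),c,Q.min(0),Q.max(0)); print(w**.5,v.T)
    for nm,x,y in(('glue',185,203),('billet',297,136),('mallet',456,193)):
        if n=='top0': print(nm,ray(x,y,K,T,d[y,x] and P[y,x,2]))
im,d,K,T=load('top0'); print('hole',ray(268,241,K,T,.045))
a=cv2.resize(im[180:260,230:310],None,fx=6,fy=6,interpolation=cv2.INTER_CUBIC)
b=cv2.resize(load('side0')[0][190:310,275:395],None,fx=4,fy=4,interpolation=cv2.INTER_CUBIC)
cv2.imwrite('pics/c0.png',np.hstack([a[:, :400],b[:,:400]])[:,:,::-1])
E
```

```text
top0 red 73 [ 0.48409207 -0.1781053   0.09562816] [ 0.471573   -0.19185762  0.07332124] [ 0.49625091 -0.16481896  0.10448255]
 redtop 57 [ 0.48414501 -0.1795276   0.09754638] [ 0.471573   -0.19185762  0.09305208] [ 0.49625091 -0.16721641  0.10448255]
 bluetop 243 [ 0.48523881 -0.17918063  0.06164284] ((484.293212890625, -179.58203125), (58.375389099121094, 60.035526275634766), 15.256897926330566)
 jigtop 694 ((453.4827575683594, 124.74676513671875), (199.73745727539062, 157.98095703125), 36.41569900512695) 0.04409884867639743
 lid 532 [0.53960656 0.14216927 0.14573148] [0.40222898 0.03280713 0.0650713 ] [0.59797458 0.16996045 0.19786807]
[0.01157989 0.0216007  0.04702558] [[-0.65650029  0.60030782 -0.45676897]
 [ 0.47121266  0.79921697  0.37310973]
 [-0.58903819 -0.02971132  0.80755882]]
glue [0.56250527 0.41983702 0.09357199]
billet [0.76440519 0.07265987 0.09470481]
mallet [ 0.57231146 -0.39723465  0.14296544]
side0 red 133 [ 0.4831368  -0.1706224   0.08750756] [ 0.46920836 -0.19253177  0.06175958] [ 0.49715336 -0.16220766  0.10335056]
 redtop 60 [ 0.4825285  -0.17528555  0.09783683] [ 0.46920836 -0.19253177  0.09305803] [ 0.49601507 -0.16360661  0.10335056]
 bluetop 195 [ 0.48437371 -0.17587427  0.06107452] ((483.2449035644531, -175.6558837890625), (58.439144134521484, 60.68947219848633), 14.779212951660156)
 jigtop 1148 ((479.084228515625, 121.36378479003906), (172.16795349121094, 138.53375244140625), 83.67325592041016) 0.045809183046786474
 lid 831 [0.59519734 0.12771716 0.12861736] [0.40122581 0.0303529  0.0651341 ] [0.74998062 0.16994576 0.19614275]
[0.02340267 0.03006144 0.10364853] [[-0.09654222 -0.95505603  0.28026342]
 [ 0.3768176   0.22554904  0.89840755]
 [-0.92124269  0.19234245  0.33810692]]
hole [0.44180464 0.17208933 0.045     ]
```

View pics/c0.png

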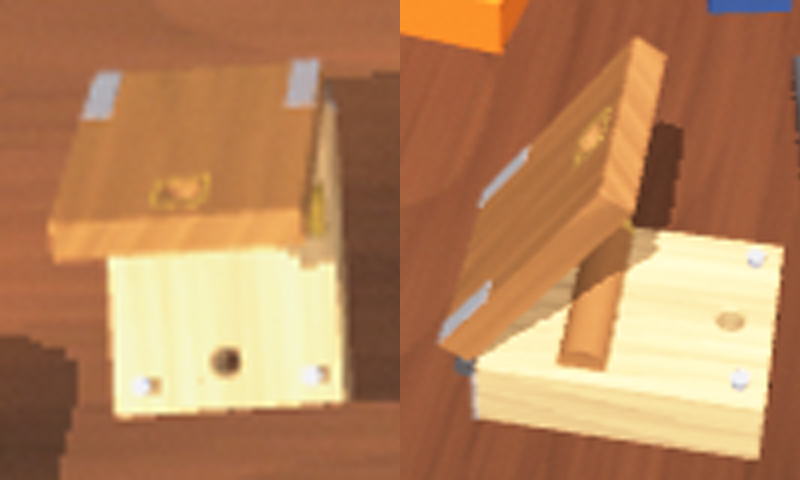

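The crop shows the lid (about 1 rad open) with its brass frame, and the lower half's hole at top-view pixel (267.7,240.2). The jig lies further left than my search window, so I'm redoing it with a wider region.

```bash
python3 - <<'E'
from h import *
for n in("top0","side0"):
    im,d,K,T=load(n); P=cloud(d,K,T); hsv=cv2.cvtColor(im,cv2.COLOR_RGB2HSV).astype(int); H,S,V=hsv[...,0],hsv[...,1],hsv[...,2]
    X,Y,Z=P[...,0],P[...,1],P[...,2]
    j=((abs(Z-.045)<.006)&(X>.38)&(X<.65)&(Y>.08)&(Y<.28)&(S<150)&(V>130)).astype(np.uint8)
    nl,lab,st,_=cv2.connectedComponentsWithStats(j); k=1+st[1:,4].argmax(); j=lab==k
    r=cv2.minAreaRect((P[j][:,:2]*1000).astype(np.float32)); print(n,'jigtop',j.sum(),r,cv2.boxPoints(r).round().tolist())
    l=(Z>.07)&(X>.42)&(X<.7)&(Y>.08)&(Y<.28)&(H>3)&(H<25)
    Q=P[l]; Q=Q[:]
    # RANSAC plane
    rng=np.random.default_rng(0);best=0
    for _ in range(400):
        a,b,c=Q[rng.choice(len(Q),3,False)]; nn=np.cross(b-a,c-a); nn/=np.linalg.norm(nn)+1e-12
        m=abs((Q-a)@nn)<.003
        if m.sum()>best: best=m.sum();M=m
    R=Q[M];c=R.mean(0);nn=np.linalg.svd(R-c)[2][2]; nn*=np.sign(nn[2]); print(' lid',len(Q),best,c,nn,'ang',np.arccos(nn[2]),'yaw',np.degrees(np.arctan2(nn[1],nn[0])),R.min(0),R.max(0))
im,d,K,T=load('top0'); print('hole top',ray(267.7,240.2,K,T,.045))
im,d,K,T=load('side0'); print('hole side',ray(275+330/4,190+321/4,K,T,.045)) # crop b starts at x=400
E
```

```text
top0 jigtop 941 ((496.1537170410156, 176.321044921875), (151.7285919189453, 120.52802276611328), 2.5536670684814453) [[418.0, 233.0], [423.0, 113.0], [575.0, 119.0], [569.0, 240.0]]
 lid 1167 897 [0.54741879 0.1784135  0.13904167] [0.83734674 0.0355606  0.54551432] ang 0.9937936610396279 yaw 2.4317870328967457 [0.50698688 0.11747053 0.07018458] [0.594437   0.23956215 0.19786807]
side0 jigtop 2085 ((498.46380615234375, 178.3846435546875), (160.38803100585938, 123.58069610595703), 2.6999762058258057) [[415.0, 236.0], [421.0, 113.0], [581.0, 120.0], [576.0, 244.0]]
 lid 1835 1219 [0.54522155 0.18597904 0.14068208] [0.83696607 0.04428223 0.54546024] ang 0.9938581853134724 yaw 3.0285835376539785 [0.50404206 0.11665048 0.07009511] [0.59461069 0.24283446 0.19701239]
hole top [0.4443391  0.17301901 0.045     ]
hole side [0.44234095 0.17709051 0.045     ]
```

```bash
python3 -m inch '[[0,0,60,0,0,0],[0,0,100,0,0,0],[252,429,100,0,0,-18.4],[252,429,100,0,0,-18.4],[252,429,100,0,0,-18.4],[252,429,100,0,0,-18.4],[252,429,100,0,0,-18.4],[252,429,100,0,0,-18.4],[252,429,100,0,0,-18.4],[252,429,100,0,0,-18.4],[252,429,100,0,0,-18.4],[252,429,100,0,0,-18.4],[252,429,100,0,0,-18.4]]' 87 10
python3 - <<'E'
from h import *
im,d,p=snap('wrist','w0'); s=ctrl.get_state(); print(s['position'],s['tool_rot'],s['joint_positions'],s['ft_force'],p['T'].round(3).tolist(),p['mtx'].round(1).tolist(),s['time'])
E
```

```text
time: 1.72
position: [0.4836, -0.1799, 0.3009]
tool_rot: [3.141, 0.065, -0.001]
ft_force: [0.4, 0.3, 0.5]
grip_width: 0.999
grip_force: 0.0
[ 0.48369824 -0.17978865  0.30094594] [ 3.14078390e+00  6.50868349e-02 -9.39011065e-04] [ 0.72228048  0.02198477 -0.42327943  1.6015552   0.00935695  1.52051988
 -1.23073955] [ 0.30755305 -0.05668239 -0.12896807] [[0.041, -0.963, -0.267, 0.558], [-0.999, -0.04, -0.01, -0.177], [-0.001, 0.267, -0.964, 0.484], [0.0, 0.0, 0.0, 1.0]] [[293.1, 0.0, 316.5], [0.0, 293.1, 202.2], [0.0, 0.0, 1.0]] 1.775
```

View pics/w0.png

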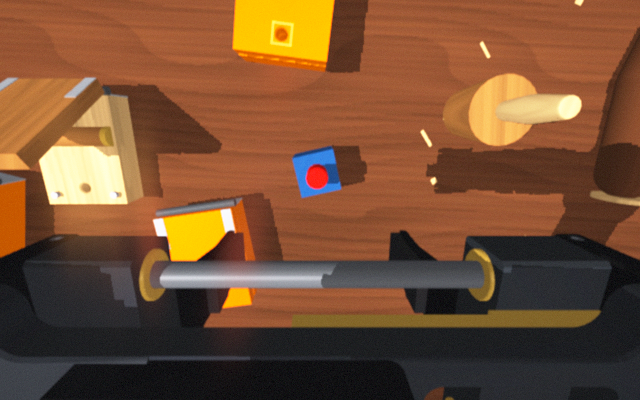

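The wrist view shows the red head at (317,177) on the blue block, with the jig at the left and its hole at (86,188). I'll compute the pin position from here, then go to the lid.

```bash
cat >> h.py <<'E'
def redtop(f,z=.098):
    im,d,K,T=load(f); hsv=cv2.cvtColor(im,cv2.COLOR_RGB2HSV).astype(int); P=cloud(d,K,T)
    m=((hsv[...,0]<6)|(hsv[...,0]>174))&(hsv[...,1]>190)&(hsv[...,2]>110)
    m&=(P[...,2]>z-.007)&(P[...,2]<z+.02)&(np.abs(P[...,1])<.3)
    c,r=cv2.minEnclosingCircle(np.argwhere(m)[:,::-1].astype(np.float32)); return c,r,ray(*c,K,T,z),m.sum()
E
python3 - <<'E'
from h import *
print(redtop('w0')); im,d,K,T=load('w0'); print(d[177,317],'hole',ray(86,187.5,K,T,.045))
hsv=cv2.cvtColor(im,cv2.COLOR_RGB2HSV); m=cv2.inRange(hsv,(100,120,60),(125,255,255)); m[:120]=0;m[230:]=0
P=cloud(d,K,T); q=P[(m>0)&(abs(P[...,2]-.062)<.006)]; print(cv2.minAreaRect((q[:,:2]*1000).astype(np.float32)))
E
python3 -m inch '[[0,0,20,0,0,0],[70,355,0,0,0,0],[70,355,0,0,0,0],[70,355,0,0,0,0],[70,355,0,0,0,0],[70,355,0,0,0,0],[70,355,0,0,0,0],[70,355,0,0,0,0],[70,355,0,0,0,0],[70,355,0,0,0,0]]' 0 10
```

```text
((316.7985534667969, 177.12950134277344), 10.597692489624023, array([ 0.48531355, -0.17992854,  0.098     ]), np.int64(352))
0.3903159 hole [0.44461101 0.17273025 0.045     ]
((483.7409973144531, -179.84266662597656), (59.839515686035156, 59.386566162109375), 15.170815467834473)
time: 3.02
position: [0.5551, 0.1744, 0.3012]
tool_rot: [3.14, 0.064, 0.0]
ft_force: [-0.6, 0.0, -0.1]
grip_width: 0.017
grip_force: 0.0
```

```bash
python3 -m inch '[[5,0,-60,0,0,0],[5,0,-110,0,0,0],[5,0,-126,0,0,0],[-11,0,-136,0,0,0],[-27,0,-146,0,0,0],[-37,0,-154,0,0,0],[-45,0,-161,0,0,0],[-52,0,-170,0,0,0],[-59,0,-179,0,0,0],[-65,0,-190,0,0,0],[-70,0,-200,0,0,0],[-73,0,-208,0,0,0],[-75,0,-214,0,0,0],[-75,0,-214,0,0,0]]'
```

```text
time: 4.78
position: [0.4791, 0.1769, 0.0865]
tool_rot: [3.141, 0.07, -0.002]
ft_force: [0.0, -0.1, -0.6]
grip_width: 0.004
grip_force: 0.0
```

```bash
python3 -m inch '[[0,0,-2,0,0,0],[0,0,-4,0,0,0],[0,0,-6,0,0,0],[0,0,-8,0,0,0],[0,0,-8,0,0,0]]'; python3 - <<'E'
from h import *
snap('top','t1')
im,d,K,T=load('t1'); cv2.imwrite('pics/c1.png',cv2.resize(im[150:280,190:350],None,fx=4,fy=4)[:,:,::-1])
E
```

```text
time: 5.4
position: [0.4795, 0.177, 0.079]
tool_rot: [3.141, 0.07, -0.0]
ft_force: [-0.3, 0.9, 0.1]
grip_width: 0.005
grip_force: 0.3
```

View pics/c1.png

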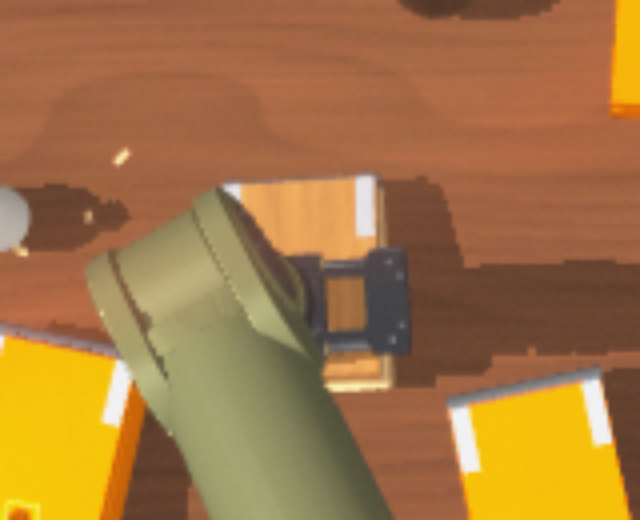

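The lid is now nearly flat on the lower half under the gripper. I'll press a little further until there is a clear force.

```bash
python3 -m inch '[[0,0,-2,0,0,0],[0,0,-4,0,0,0],[0,0,-4,0,0,0]]'; python3 - <<'E'
from h import *
s=ctrl.get_state();print(s['ft_force'],s['joint_torque'])
E
```

```text
time: 5.82
position: [0.4793, 0.1769, 0.0749]
tool_rot: [3.141, 0.07, -0.001]
ft_force: [-0.4, 0.8, 0.7]
grip_width: 0.006
grip_force: 0.3
[-0.439483    0.8375074   0.74163343] [ 5.95858321e-02 -3.07508862e+01 -3.86057675e+00 -2.76389015e+01
  6.02133712e-02 -1.15661058e-01 -6.23880333e-03]
```

```bash
python3 - <<'E'
from h import *
im,d,p=snap('side','s1'); im2=cv2.resize(im[170:330,240:440],None,fx=4,fy=4); 
P=cloud(d,p['mtx'],p['T']); hsv=cv2.cvtColor(im,cv2.COLOR_RGB2HSV)
m=cv2.inRange(hsv,(5,80,90),(22,200,255))>0
m&=(P[...,2]>.055)&(P[...,2]<.12)&(P[...,0]>.43)&(P[...,0]<.58)&(P[...,1]>.13)&(P[...,1]<.235)
Q=P[m]; A=np.c_[Q[:,0]-.5,Q[:,1]-.175,np.ones(len(Q))]; 
for _ in range(5):
    c=np.linalg.lstsq(A,Q[:,2],rcond=None)[0]; k=abs(A@c-Q[:,2])<.004; A,Q=A[k],Q[k]
print(len(Q),c); cv2.imwrite('pics/c2.png',im2[:,:,::-1])
E
```

```text
1333 [-0.26582226 -0.01495006  0.08859803]
```

View pics/c2.png

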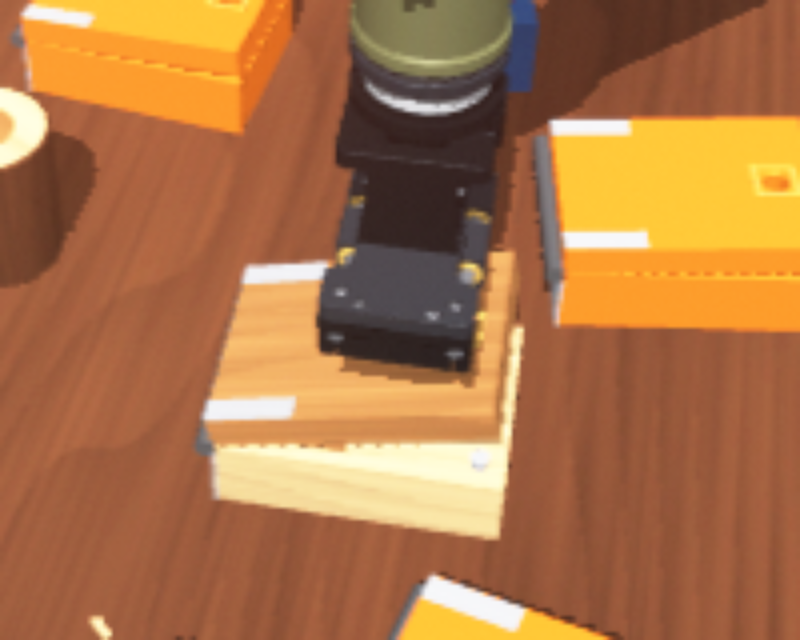

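The side view shows the lid not down yet: it is still at about 0.2 rad, with a clear gap at its free end near crop (500,440)-(500,535). I'll check heights around the gripper in the point cloud.

```bash
python3 - <<'E'
from h import *
im,d,K,T=load('s1'); P=cloud(d,K,T)
for x,y in [(395,330),(395,355),(395,375),(395,395),(395,420),(300,330),(260,330),(230,400),(300,400),(350,400),(450,400),(490,400),(490,330),(505,280),(470,430),(300,430),(480,460),(450,470),(400,280)]:
    u,v=240+x//4,170+y//4; print((x,y),P[v,u].round(4),im[v,u])
E
```

```text
(395, 330) [0.4757 0.2711 0.1983] [62 54 56]
(395, 355) [0.4759 0.2649 0.1745] [46 35 34]
(395, 375) [0.4835 0.2069 0.0927] [150  98  57]
(395, 395) [0.4808 0.2219 0.0942] [245 184 103]
(395, 420) [0.4781 0.2349 0.0872] [210 139  81]
(300, 330) [0.542  0.173  0.0769] [243 178 103]
(260, 330) [0.5647 0.1751 0.0736] [240 171  98]
(230, 400) [0.5701 0.2267 0.0694] [242 242 245]
(300, 400) [0.53   0.2256 0.0788] [246 186 108]
(350, 400) [0.5034 0.2269 0.0875] [244 181 104]
(450, 400) [0.4503 0.2267 0.1015] [237 169  97]
(490, 400) [0.4298 0.2241 0.1039] [238 170 100]
(490, 330) [0.4369 0.1752 0.1052] [241 176 100]
(505, 280) [0.4333 0.1386 0.1064] [245 182 105]
(470, 430) [0.4378 0.2351 0.0921] [205 134  79]
(300, 430) [0.5274 0.2368 0.0694] [217 146  84]
(480, 460) [0.4304 0.2243 0.0541] [247 247 249]
(450, 470) [0.447  0.226  0.0445] [255 252 218]
(400, 280) [0.4762 0.2499 0.2091] [80 75 81]
```

```bash
python3 - <<'E'
from h import *
im,d,p=snap('wrist','w1'); s=ctrl.get_state(); print(s['position'],s['tool_rot'],p['T'][:3,3],s['ft_force'],s['joint_positions'])
P=cloud(d,p['mtx'],p['T'])
for u,v in [(320,60),(320,100),(320,140),(320,180),(320,200),(320,220),(320,240),(320,260)]: print((u,v),P[v,u].round(4),im[v,u])
E
```

```text
[0.47937574 0.17692249 0.07501099] [ 3.14068156e+00  7.02325024e-02 -4.17228624e-04] [0.55321576 0.18012336 0.258127  ] [ 0.1525021  -0.55302598  0.87094651] [ 0.29706682  0.19931719 -0.76296328  1.92091283  0.15568775  1.08106586
 -2.0557308 ]
(320, 60) [ 6.007e-01  1.797e-01 -1.000e-04] [179 105  66]
(320, 100) [0.5656 0.1788 0.071 ] [254 214 114]
(320, 140) [0.5422 0.1777 0.0761] [253 208 109]
(320, 180) [0.5187 0.1766 0.0823] [252 204 102]
(320, 200) [0.5071 0.1761 0.0861] [185 118  62]
(320, 220) [0.4952 0.1756 0.0885] [184 120  65]
(320, 240) [0.49   0.1755 0.1075] [35 38 37]
(320, 260) [0.4895 0.1757 0.1308] [52 53 53]
```

View pics/w1.png

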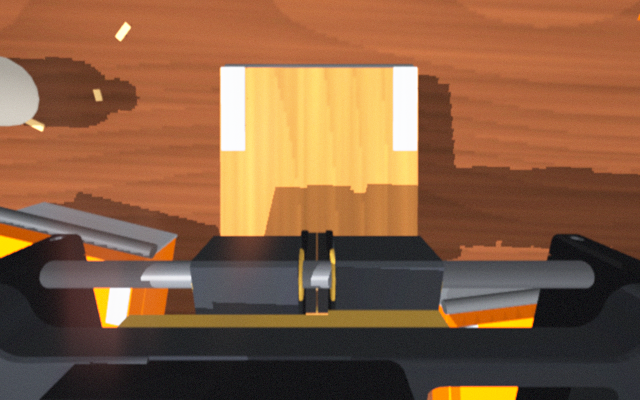

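The wrist view shows the closed fingertips at (317,232) just meeting the lid surface at z of about 0.094. So the real fingertips sit about 34 mm higher than the stated tool frame implies. I'll go down in small steps and watch the force.

```bash
python3 -m inch '[[-1,0,-3,0,0,0],[-2,0,-7,0,0,0],[-3,0,-10,0,0,0]]'; python3 - <<'E'
from h import *
im,d,p=snap('wrist','w2')
P=cloud(d,p['mtx'],p['T'])
for u,v in [(290,100),(290,180),(320,220),(320,236),(320,240),(320,250)]: print((u,v),P[v,u].round(4),im[v,u])
E
```

```text
time: 6.3
position: [0.4762, 0.1769, 0.0648]
tool_rot: [3.141, 0.07, -0.001]
ft_force: [-1.1, -0.1, 2.3]
grip_width: 0.007
grip_force: 0.8
(290, 100) [0.5611 0.1961 0.0692] [250 194  99]
(290, 180) [0.5158 0.1944 0.0775] [253 203 104]
(320, 220) [0.493  0.1756 0.0814] [187 119  63]
(320, 236) [0.4862 0.1754 0.0899] [34 35 37]
(320, 240) [0.4868 0.1755 0.0973] [28 30 30]
(320, 250) [0.4872 0.1757 0.1113] [25 31 26]
```

```bash
python3 -m inch '[[-1,0,-4,0,0,0],[-2,0,-8,0,0,0],[-2,0,-12,0,0,0],[-2,0,-16,0,0,0]]'; python3 -m inch '[[0,0,-2,0,0,0],[0,0,-4,0,0,0],[0,0,-4,0,0,0]]'
```

```text
time: 6.85
position: [0.4742, 0.177, 0.0489]
tool_rot: [3.141, 0.07, -0.001]
ft_force: [-2.9, -0.9, 4.8]
grip_width: 0.006
grip_force: 2.2
time: 7.22
position: [0.4735, 0.177, 0.0455]
tool_rot: [3.14, 0.071, -0.003]
ft_force: [-5.4, -2.2, 9.4]
grip_width: 0.002
grip_force: 4.4
```

```bash
python3 -m inch '[[0,0,-2,0,0,0],[0,0,-3,0,0,0],[0,0,-3,0,0,0]]'; python3 -m inch '[[0,0,20,0,0,0],[-2,0,80,0,0,0],[-30,0,140,0,0,0],[-30,0,140,0,0,0],[-30,0,140,0,0,0]]'; python3 - <<'E'
from h import *
im,d,p=snap('wrist','w3')
P=cloud(d,p['mtx'],p['T']); s=ctrl.get_state(); print(s['position'],s['ft_force'])
cv2.imwrite('pics/w3.png',im[:,:,::-1])
E
```

```text
time: 7.6
position: [0.4732, 0.1771, 0.0431]
tool_rot: [3.139, 0.071, -0.004]
ft_force: [-7.1, -1.7, 13.2]
grip_width: 0.005
grip_force: 6.8
time: 8.22
position: [0.4448, 0.1765, 0.182]
tool_rot: [3.14, 0.069, 0.002]
ft_force: [0.8, -0.2, 0.3]
grip_width: 0.007
grip_force: 0.0
[0.44430382 0.17631811 0.18106658] [-0.74018038  0.14975642  0.52309121]
```

View pics/w3.png

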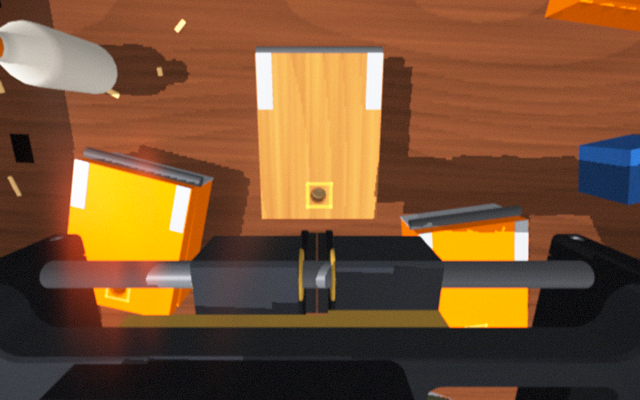

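The lid is down flat, its brass frame and hole at (319,195). I'll compute the hole centre and lid tilt from this picture.

```bash
cat >> h.py <<'E'
def lidhole(f,show=True):
    im,d,K,T=load(f); P=cloud(d,K,T); hsv=cv2.cvtColor(im,cv2.COLOR_RGB2HSV).astype(int)
    X,Y,Z=P[...,0],P[...,1],P[...,2]
    lm=(Z>.06)&(Z<.085)&(X>.43)&(X<.575)&(Y>.122)&(Y<.23)
    Q=P[lm]; A=np.c_[Q[:,0]-.445,Q[:,1]-.173,np.ones(len(Q))]
    for _ in range(5):
        c=np.linalg.lstsq(A,Q[:,2],rcond=None)[0]; k=abs(A@c-Q[:,2])<.003; A,Q=A[k],Q[k]
    n=(X>.42)&(X<.47)&(Y>.15)&(Y<.2)&(Z<.09)
    dark=((hsv[...,2]<130)&n).astype(np.uint8)
    nl,lab,st,ce=cv2.connectedComponentsWithStats(dark)
    out=[(st[k,:5].tolist(),ray(st[k,0]+st[k,2]/2-.5,st[k,1]+st[k,3]/2-.5,K,T,c[2])) for k in range(1,nl) if st[k,4]>15]
    br=n&(hsv[...,0]>20)&(hsv[...,0]<35)&(hsv[...,1]>150)
    if br.sum(): 
        ys,xs=np.nonzero(br); r=cv2.minAreaRect(np.c_[xs,ys].astype(np.float32)); out.append(('brass',r,ray(*r[0],K,T,c[2])))
    return c,out
E
python3 - <<'E'
from h import *
c,o=lidhole('w3'); print(c); [print(x) for x in o]
E
```

```text
[-0.04916582 -0.00159633  0.07166042]
([313, 197, 9, 4, 20], array([0.44164015, 0.17598329, 0.07166042]))
('brass', ((318.5, 194.5), (27.0, 27.0), 90.0), array([0.44596852, 0.17462765, 0.07166042]))
```

```bash
python3 -m inch '[[0,0,20,0,0,0],[40,-356,20,0,0,0],[40,-356,20,0,0,0],[40,-356,20,0,0,0],[40,-356,20,0,0,0],[40,-356,20,0,0,0],[40,-356,20,0,0,0],[40,-356,20,0,0,0],[40,-356,-41,0,0,0],[40,-356,-41,0,0,0],[40,-356,-41,0,0,0]]' 87 10
python3 - <<'E'
from h import *
im,d,p=snap('wrist','w4'); s=ctrl.get_state(); print(s['position'],s['tool_rot']); print(redtop('w4'))
cv2.imwrite('pics/w4.png',im[:,:,::-1])
E
```

```text
time: 9.65
position: [0.4851, -0.1783, 0.1417]
tool_rot: [-3.14, -0.072, -0.0]
ft_force: [0.0, -0.5, 0.9]
grip_width: 0.995
grip_force: 0.0
[ 0.48578197 -0.17872345  0.14270899] [3.14010817e+00 7.17415116e-02 3.05368640e-03]
((318.625, 214.5), 17.439727783203125, array([ 0.4858838, -0.1798923,  0.098    ]), np.int64(934))
```

View pics/w4.png

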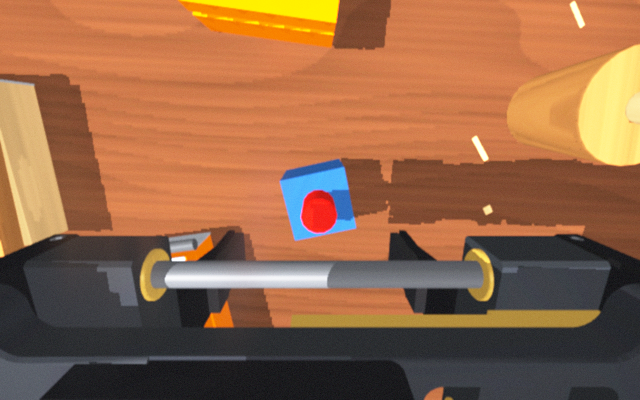

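The red head is at (319,212), centred between the open fingers along the closing direction. Descend and grip.

```bash
python3 -m inch '[[0,-1,-40,0,0,0],[0,-1,-70,0,0,0],[0,-1,-86,0,0,0],[0,-1,-94,0,0,0],[0,-1,-94,0,0,0]]'; python3 -m inch '[[0,0,0,0,0,0],[0,0,0,0,0,0],[0,0,0,0,0,0],[0,0,0,0,0,0],[0,0,0,0,0,0],[0,0,0,0,0,0]]' 0 35
```

```text
time: 10.32
position: [0.4851, -0.1802, 0.0479]
tool_rot: [3.14, 0.07, 0.001]
ft_force: [0.1, 0.0, 1.3]
grip_width: 0.997
grip_force: 0.0
time: 11.08
position: [0.4844, -0.18, 0.0472]
tool_rot: [3.141, 0.07, -0.0]
ft_force: [0.2, -0.5, -0.1]
grip_width: 0.403
grip_force: 0.0
```

```bash
python3 -m inch '[[0,0,0,0,0,0],[0,0,0,0,0,0],[0,0,0,0,0,0]]' 0 50; python3 -m inch '[[0,0,15,0,0,0],[0,0,35,0,0,0],[0,0,55,0,0,0],[0,0,80,0,0,0],[0,0,100,0,0,0],[0,0,100,0,0,0]]'
python3 - <<'E'
from h import *
for n,f in(('side','s5'),('top','t5'),('wrist','w5')): snap(n,f)
s=ctrl.get_state(); print(s['position'],s['tool_rot'])
im=load('s5')[0]; P=cloud(*load('s5')[1:])
hsv=cv2.cvtColor(im,cv2.COLOR_RGB2HSV).astype(int)
m=((hsv[...,0]<6)|(hsv[...,0]>174))&(hsv[...,1]>190)&(hsv[...,2]>90)&(abs(P[...,1]+.18)<.04)&(P[...,0]<.6); ys,xs=np.nonzero(m); print(P[m].mean(0),P[m].min(0),P[m].max(0),xs.mean(),ys.mean())
u,v=int(xs.mean()),int(ys.mean())
a=cv2.resize(im[v-50:v+70,u-50:u+50],None,fx=5,fy=5); b=load('w5')[0]; b=cv2.resize(b[130:280,240:400],None,fx=2,fy=4)
print(a.shape,b.shape)
cv2.imwrite('pics/c5.png',np.hstack([a[:480,:450],b[:480]][:2])[:, :, ::-1] if b.shape[0]>=480 else a[:,:,::-1])
E
```

```text
time: 11.45
position: [0.4845, -0.18, 0.0472]
tool_rot: [3.141, 0.07, -0.0]
ft_force: [-0.5, -0.2, -1.1]
grip_width: 0.33
grip_force: 50.0
time: 12.2
position: [0.486, -0.1804, 0.1496]
tool_rot: [3.139, 0.07, 0.006]
ft_force: [0.5, 0.1, -0.6]
grip_width: 0.33
grip_force: 50.0
[ 0.48391066 -0.17985628  0.14654269] [-3.14047711e+00 -7.01109073e-02  1.75279095e-03]
[ 0.47234561 -0.17044384  0.17992992] [ 0.47030533 -0.1756119   0.1678381 ] [ 0.47396098 -0.15350742  0.1930572 ] 369.375 136.5
(600, 500, 3) (600, 320, 3)
```

View pics/c5.png

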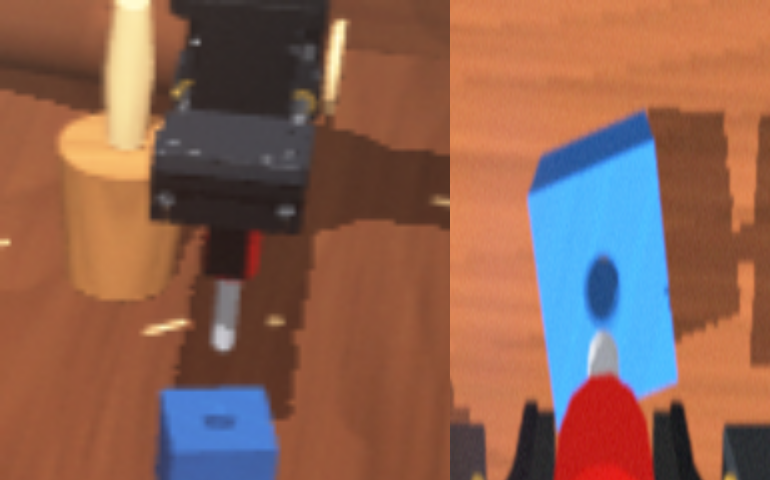

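The pin is held upright between the fingers, its stem tip at about wrist pixel (316,214), above the empty block hole. The mallet is untouched. Next I carry it over the jig.

```bash
python3 -m inch '[[0,0,30,0,0,0],[-39,355,30,0,0,0],[-39,355,30,0,0,0],[-39,355,30,0,0,0],[-39,355,30,0,0,0],[-39,355,30,0,0,0],[-39,355,30,0,0,0],[-39,355,30,0,0,0],[-39,355,5,0,0,0],[-39,355,5,0,0,0],[-39,355,5,0,0,0],[-39,355,5,0,0,0]]'
cat >> h.py <<'E'
def stem(f):
    # grey-stem pixels in the wrist picture, between the finger pads
    im,d,K,T=load(f); hsv=cv2.cvtColor(im,cv2.COLOR_RGB2HSV).astype(int); P=cloud(d,K,T)
    z=ctrl.get_state()['position'][2]
    m=(hsv[...,1]<60)&(hsv[...,2]>90)&(P[...,2]>z-.045)&(P[...,2]<z+.01); m[:,:285]=0;m[:,350:]=0;m[:150]=0
    rows=[(v,np.nonzero(m[v])[0]) for v in range(150,240) if m[v].sum()]
    return m,[(v,int(x.min()),int(x.max())) for v,x in rows],P
E
python3 - <<'E'
from h import *
snap('wrist','w6'); s=ctrl.get_state(); print(s['position'],s['tool_rot'])
m,r,P=stem('w6'); print(r); print(P[m][::8].round(4))
c,o=lidhole('w6'); print(c); [print(x) for x in o]
im=load('w6')[0]
for v in range(196,232,2): print(v,[tuple(int(q) for q in im[v,u]) for u in range(302,334,3)])
E
```

```text
time: 13.85
position: [0.4461, 0.1747, 0.1529]
tool_rot: [-3.141, -0.069, -0.002]
ft_force: [0.1, -0.1, -1.2]
grip_width: 0.333
grip_force: 50.0
[0.44606766 0.17480601 0.15287356] [-3.14078709e+00 -6.91600099e-02 -1.74689912e-03]
[(213, 314, 318), (214, 313, 320), (215, 312, 321), (216, 311, 321), (217, 311, 322), (218, 310, 322), (219, 310, 323), (220, 310, 323), (221, 310, 323), (222, 310, 323), (223, 310, 323)]
[[0.451  0.177  0.1185]
 [0.4511 0.1755 0.1212]
 [0.451  0.1762 0.1235]
 [0.4499 0.1785 0.123 ]
 [0.4508 0.1724 0.1249]
 [0.4517 0.1747 0.1302]
 [0.4503 0.1784 0.1287]
 [0.4509 0.1725 0.1297]
 [0.4511 0.1762 0.1331]
 [0.4487 0.1701 0.1254]
 [0.4515 0.1747 0.1363]
 [0.4489 0.179  0.1316]
 [0.4503 0.1725 0.135 ]
 [0.4508 0.1768 0.139 ]
 [0.4501 0.1711 0.1363]]
[-0.04895008 -0.00190753  0.07163624]
([310, 204, 11, 7, 33], array([0.44217477, 0.17617268, 0.07163624]))
('brass', ((317.0, 203.5), (29.0, 30.0), 90.0), array([0.4456719 , 0.17444484, 0.07163624]))
196 [(250, 199, 91), (253, 235, 94), (239, 164, 83), (225, 147, 71), (189, 126, 64), (169, 125, 75), (208, 144, 80), (245
[... 2414 characters left out ...]
 (242, 169, 83)]
224 [(249, 189, 96), (250, 187, 95), (221, 134, 74), (129, 34, 36), (137, 36, 38), (129, 25, 24), (134, 29, 28), (125, 49, 49), (250, 180, 88), (249, 185, 93), (241, 171, 83)]
226 [(249, 179, 89), (209, 106, 52), (139, 25, 17), (134, 12, 3), (136, 13, 6), (138, 17, 14), (140, 23, 15), (136, 12, 14), (155, 46, 25), (223, 125, 63), (242, 171, 84)]
228 [(175, 66, 32), (132, 10, 5), (136, 15, 16), (134, 11, 8), (138, 12, 14), (137, 20, 16), (141, 21, 16), (136, 15, 14), (135, 19, 15), (135, 14, 9), (209, 115, 54)]
230 [(133, 12, 8), (141, 24, 20), (138, 22, 17), (136, 18, 9), (137, 14, 16), (137, 14, 14), (133, 10, 10), (141, 25, 23), (138, 20, 17), (135, 14, 11), (142, 26, 20)]
```

The stem axis (x 0.4455, column 316.5) and the lid hole (x 0.4457, column 316.5–317) line up. The lower hole lies about 1 mm further to -x, so I go down with a -0.5 mm shift.

```bash
python3 -m inch '[[-0.5,0,-20,0,0,0],[-0.5,0,-34,0,0,0],[-0.5,0,-40,0,0,0],[-0.5,0,-44,0,0,0],[-0.5,0,-48,0,0,0],[-0.5,0,-52,0,0,0],[-0.5,0,-52,0,0,0]]'
```

```text
time: 14.78
position: [0.4448, 0.1749, 0.1]
tool_rot: [3.141, 0.07, -0.001]
ft_force: [-0.7, -0.4, -1.2]
grip_width: 0.336
grip_force: 50.0
```

```bash
python3 -m inch '[[0,0,-4,0,0,0],[0,0,-8,0,0,0],[0,0,-12,0,0,0],[0,0,-16,0,0,0],[0,0,-20,0,0,0],[0,0,-20,0,0,0]]'
```

```text
time: 15.52
position: [0.4447, 0.1749, 0.0798]
tool_rot: [3.141, 0.07, -0.001]
ft_force: [0.7, -0.2, 0.1]
grip_width: 0.329
grip_force: 50.0
```

```bash
python3 -m inch '[[0,0,-5,0,0,0],[0,0,-10,0,0,0],[0,0,-14,0,0,0],[0,0,-18,0,0,0],[0,0,-20,0,0,0],[0,0,-22,0,0,0],[0,0,-22,0,0,0]]'
```

```text
time: 16.4
position: [0.4449, 0.175, 0.0581]
tool_rot: [3.141, 0.07, -0.0]
ft_force: [0.4, -0.2, -0.6]
grip_width: 0.335
grip_force: 50.0
```

Through both holes without resistance (tip at about z 0.018). Now press shut.

```bash
python3 -m inch '[[0,0,-2,0,0,0],[0,0,-4,0,0,0],[0,0,-6,0,0,0],[0,0,-6,0,0,0]]' - 60; python3 -m inch '[[0,0,-2,0,0,0],[0,0,-4,0,0,0],[0,0,-4,0,0,0],[0,0,-4,0,0,0]]'
```

```text
time: 16.9
position: [0.4446, 0.1751, 0.0523]
tool_rot: [3.141, 0.071, -0.001]
ft_force: [-2.5, -1.4, 5.9]
grip_width: 0.329
grip_force: 60.0
time: 17.4
position: [0.4443, 0.1752, 0.0488]
tool_rot: [3.14, 0.071, -0.002]
ft_force: [-6.2, -0.8, 10.0]
grip_width: 0.332
grip_force: 60.0
```

```bash
python3 -m inch '[[-0.6,0,-2,0,0,0],[-0.6,0,-4,0,0,0],[-0.6,0,-4,0,0,0],[-0.6,0,-4,0,0,0]]'
python3 - <<'E'
from h import *
for n in('wrist','side','top'):
    im,d,p=snap(n,n+'7'); P=cloud(d,p['mtx'],p['T']); X,Y,Z=P[...,0],P[...,1],P[...,2]
    hsv=cv2.cvtColor(im,cv2.COLOR_RGB2HSV).astype(int)
    m=(hsv[...,0]>5)&(hsv[...,0]<22)&(hsv[...,2]>90)&(Z>.055)&(Z<.08)&(X>.44)&(X<.57)&(Y>.125)&(Y<.23); Q=P[m]; A=np.c_[Q[:,0]-.445,Q[:,1]-.175,np.ones(len(Q))]
    for _ in range(5): c=np.linalg.lstsq(A,Q[:,2],rcond=None)[0]; k=abs(A@c-Q[:,2])<.003; A,Q=A[k],Q[k]
    print(n,len(Q),c)
    r=((hsv[...,0]<6)|(hsv[...,0]>174))&(hsv[...,1]>180)&(hsv[...,2]>70)&(Z>.05)&(Z<.15)&(abs(X-.445)<.03)&(abs(Y-.175)<.03)
    if r.any(): print(' red',r.sum(),P[r].min(0),P[r].max(0))
E
```

```text
time: 17.9
position: [0.4441, 0.1754, 0.0467]
tool_rot: [3.139, 0.071, -0.001]
ft_force: [-11.0, -2.6, 26.2]
grip_width: 0.329
grip_force: 60.0
wrist 25438 [0.02154005 0.00223898 0.06160575]
 red 1830 [0.42885107 0.1611469  0.06209269] [0.45875636 0.19008094 0.09906483]
side 1351 [0.02352687 0.00085227 0.06254339]
top 549 [ 0.02158065 -0.00090487  0.06040373]
```

The jig is firmly shut, with the head seated (its underside at 0.062, level with the lid). 26 N is more than needed, so I ease off a little while still pressing.

```bash
python3 -m inch '[[-0.4,0,1,0,0,0],[-0.4,0,1.5,0,0,0],[-0.4,0,1.5,0,0,0],[-0.4,0,1.5,0,0,0],[-0.4,0,1.5,0,0,0]]'
python3 - <<'E'
from h import *
im,d,p=snap('wrist','wrist8'); P=cloud(d,p['mtx'],p['T']); X,Y,Z=P[...,0],P[...,1],P[...,2]
hsv=cv2.cvtColor(im,cv2.COLOR_RGB2HSV).astype(int)
m=(hsv[...,0]>5)&(hsv[...,0]<22)&(hsv[...,2]>90)&(Z>.055)&(Z<.08)&(X>.44)&(X<.57)&(Y>.125)&(Y<.23); Q=P[m]; A=np.c_[Q[:,0]-.445,Q[:,1]-.175,np.ones(len(Q))]
for _ in range(5): c=np.linalg.lstsq(A,Q[:,2],rcond=None)[0]; k=abs(A@c-Q[:,2])<.003; A,Q=A[k],Q[k]
r=((hsv[...,0]<6)|(hsv[...,0]>174))&(hsv[...,1]>180)&(hsv[...,2]>70)&(Z>.05)&(Z<.15)&(abs(X-.445)<.03)&(abs(Y-.175)<.03)
print(c,P[r].min(0),P[r].max(0))
# tilt of the head: front line of its side
zs=np.linspace(.066,.094,8); print([(round(z,3),round(float(np.percentile(X[r&(abs(Z-z)<.002)],97)),4)) for z in zs if (r&(abs(Z-z)<.002)).sum()>5])
print(redtop('wrist8',.098))
f=[ctrl.get_state()['ft_force'],ctrl.get_state()['time']]; print(f)
for nm,z0 in(('glue',.13),('billet',.1)): pass
E
```

```text
time: 18.68
position: [0.4442, 0.1754, 0.0476]
tool_rot: [3.14, 0.07, 0.0]
ft_force: [-7.5, -2.3, 19.0]
grip_width: 0.334
grip_force: 60.0
[0.01561907 0.00160794 0.06241807] [0.42830241 0.16114257 0.06237457] [0.45875375 0.18999233 0.1002916 ]
[(np.float64(0.066), 0.4584), (np.float64(0.07), 0.4584), (np.float64(0.074), 0.4583), (np.float64(0.078), 0.4584), (np.float64(0.082), 0.4584), (np.float64(0.086), 0.4583), (np.float64(0.09), 0.4583), (np.float64(0.094), 0.4584)]
((316.5, 270.0), 28.74466323852539, array([0.44599286, 0.17553892, 0.098     ]), np.int64(966))
[array([-7.3496773 , -2.17279869, 19.0085109 ]), 18.725]
```

The pin is vertical, the shoulder is on the lid, the lid is shut and the force is steady at 19 N. Handing in.

```bash
python3 -c "
from bench import ctrl
print(ctrl.close_job())"
```

```text
the job is handed in; nothing more can be done
None
```

I swung the lid down, pushed the pin through both holes until its head sat on the lid, and handed the job in at about 18.7 s while still pressing the jig shut at about 19 N; the hand-in gave no verdict.

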